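Find the full snack pot by feel

TASK

One of the three look-alike snack pots on the little turntable by the crib is the full one, clearly heavier than the other two: lift them one after another to compare their weight, setting each back upright on the turntable, which turns freely when touched. Finish while holding the heaviest pot, upright and still, well up in the air (its underside at least 10 cm above the turntable), with the other two left standing on the turntable; do not tip any pot over, and do not shove the baby monitor, rattle, bath toy or glass cup.

Things in the scene. Friction and masses are not known exactly. Their poses are not given: they have to be found in the camera images.
- pot_a_mid (a point): one of three identical upright closed snack pots on the turntable: round, opaque white body 64 mm across, grey lid 66 mm across, 64 mm tall in all; this point is on its axis, half-way up; z is up. Weights (60 to 280 g, mixed afresh each time) do not go by name; the heaviest is at least 90 g heavier than either other. The content may shift inside by a few mm
- pot_b_mid (a point): one of three identical upright closed snack pots on the turntable: round, opaque white body 64 mm across, grey lid 66 mm across, 64 mm tall in all; this point is on its axis, half-way up; z is up. Weights (60 to 280 g, mixed afresh each time) do not go by name; the heaviest is at least 90 g heavier than either other. The content may shift inside by a few mm
- pot_c_mid (a point): one of three identical upright closed snack pots on the turntable: round, opaque white body 64 mm across, grey lid 66 mm across, 64 mm tall in all; this point is on its axis, half-way up; z is up. Weights (60 to 280 g, mixed afresh each time) do not go by name; the heaviest is at least 90 g heavier than either other. The content may shift inside by a few mm
- turntable: fixed foot of a wooden turntable, origin on the turning axis at the nightstand surface. Its round platter (280 mm across, top face 28 mm above the nightstand, a 24 mm wide centre knob 8 mm high) turns freely at a light push, without limit, and soon comes to rest; the pots stand on it about 85 mm from the axis, at least 50 mm apart
- monitor: bystander: white plastic baby monitor, 45 x 75 mm, 110 mm tall with a stub aerial to 138 mm; origin at the centre of its underside
- rattle: bystander: wooden dumbbell rattle lying along its x axis, 112 mm long, 40 mm thick; origin under its middle at the nightstand surface
- bath_toy: bystander: grey silicone duck-like bath toy, 72 mm across, 72 mm tall; origin at the centre of its underside
- cup: bystander: glass cup, 68 mm across, 90 mm tall; origin at the centre of its underside
Not all that is in view belongs to the job. What is shaped like the part that bears pot_c_mid but pink is not meant. Leave any orange look-alike of the part that bears pot_b_mid alone.

How it is judged:
On the way, in this order (a step that is already met when the one before it is completed fails the run):
1. one of the two lighter pots is lifted clear of the turntable in the fingers (to compare) while the heaviest stands on it (((height (world z) of pot_a_mid above 0.078 m and contact force between the fingers and pot_a above 1 N and contact force between pot_a and turntable below 0.1 N and contact force between any of pot_b, pot_c and turntable above 1.8 N) or (height (world z) of pot_b_mid above 0.078 m and contact force between the fingers and pot_b above 1 N and contact force between pot_b and turntable below 0.1 N and contact force between any of pot_a, pot_c and turntable above 1.8 N) or (height (world z) of pot_c_mid above 0.078 m and contact force between the fingers and pot_c above 1 N and contact force between pot_c and turntable below 0.1 N and contact force between any of pot_a, pot_b and turntable above 1.8 N))), for 0.2 s.
2. the heaviest pot is lifted clear of the turntable in the fingers while the two lighter ones stand on it (((height (world z) of pot_a_mid above 0.078 m and contact force between the fingers and pot_a above 1 N and contact force between pot_a and turntable below 0.1 N and contact force between pot_b and turntable between 0.3 and 1.8 N and angle between each of pot_b_mid, pot_c_mid's own z axis and vertical below 0.1 rad and contact force between pot_c and turntable between 0.3 and 1.8 N) or (height (world z) of pot_b_mid above 0.078 m and contact force between the fingers and pot_b above 1 N and contact force between pot_b and turntable below 0.1 N and contact force between pot_a and turntable between 0.3 and 1.8 N and angle between each of pot_a_mid, pot_c_mid's own z axis and vertical below 0.1 rad and contact force between pot_c and turntable between 0.3 and 1.8 N) or (height (world z) of pot_c_mid above 0.078 m and contact force between the fingers and pot_c above 1 N and contact force between pot_c and turntable below 0.1 N and contact force between pot_a and turntable between 0.3 and 1.8 N and angle between each of pot_a_mid, pot_b_mid's own z axis and vertical below 0.1 rad and contact force between pot_b and turntable between 0.3 and 1.8 N))), for 0.2 s.
At the end, for the whole second after the job is handed in: The heaviest pot is held in the fingers, its middle over 157 mm above the nightstand, upright within 20 degrees, slower than 50 mm/s, not touching turntable or other pots; the other two stand on the turntable at rest, upright within 6 degrees, untouched by the robot (((height (world z) of pot_a_mid above 0.157 m and contact force between the fingers and pot_a above 1 N and contact force between pot_a and turntable below 0.1 N and angle between pot_a_mid's own z axis and vertical below 0.35 rad and linear speed of each of pot_a, pot_b, pot_c below 0.05 m/s and contact force between pot_b and turntable between 0.3 and 1.8 N and angle between each of pot_b_mid, pot_c_mid's own z axis and vertical below 0.1 rad and contact force between each of pot_b, pot_c and pot_a below 0.1 N and contact force between each of pot_b, pot_c and the arm below 0.1 N and contact force between each of pot_b, pot_c and the fingers below 0.1 N and contact force between pot_c and turntable between 0.3 and 1.8 N) or (height (world z) of pot_b_mid above 0.157 m and contact force between the fingers and pot_b above 1 N and contact force between pot_b and turntable below 0.1 N and angle between pot_b_mid's own z axis and vertical below 0.35 rad and linear speed of each of pot_b, pot_a, pot_c below 0.05 m/s and contact force between pot_a and turntable between 0.3 and 1.8 N and angle between each of pot_a_mid, pot_c_mid's own z axis and vertical below 0.1 rad and contact force between each of pot_a, pot_c and pot_b below 0.1 N and contact force between each of pot_a, pot_c and the arm below 0.1 N and contact force between each of pot_a, pot_c and the fingers below 0.1 N and contact force between pot_c and turntable between 0.3 and 1.8 N) or (height (world z) of pot_c_mid above 0.157 m and contact force between the fingers and pot_c above 1 N and contact force between pot_c and turntable below 0.1 N and angle between pot_c_mid's own z axis and vertical below 0.35 rad and linear speed of each of pot_c, pot_a, pot_b below 0.05 m/s and contact force between pot_a and turntable between 0.3 and 1.8 N and angle between each of pot_a_mid, pot_b_mid's own z axis and vertical below 0.1 rad and contact force between each of pot_a, pot_b and pot_c below 0.1 N and contact force between each of pot_a, pot_b and the arm below 0.1 N and contact force between each of pot_a, pot_b and the fingers below 0.1 N and contact force between pot_b and turntable between 0.3 and 1.8 N))); the arm keeps its last pose, push and grip.
It fails at once if a snack pot is tipped over (angle between any of pot_a_mid, pot_b_mid, pot_c_mid's own z axis and vertical above 0.6 rad).
It fails at once if the baby monitor is shoved more than 30 mm from its place or tipped over (distance of monitor from where it was at the start of the episode above 0.03 m or angle between monitor's own z axis and vertical above 0.5 rad).
It fails at once if the rattle is shoved more than 30 mm from its place or tipped over (distance of rattle from where it was at the start of the episode above 0.03 m or angle between rattle's own z axis and vertical above 0.5 rad).
It fails at once if the bath toy is shoved more than 30 mm from its place or tipped over (distance of bath_toy from where it was at the start of the episode above 0.03 m or angle between bath_toy's own z axis and vertical above 0.5 rad).
It fails at once if the glass cup is shoved more than 30 mm from its place or tipped over (distance of cup from where it was at the start of the episode above 0.03 m or angle between cup's own z axis and vertical above 0.5 rad).
It also fails if it takes over 72 s, if anything falls off the work surface, if the arm or the gripper's body presses on something with over 40 N, if the wrist force passes 120 N, or if a joint passes its speed limit or range.

ROBOT

A 6-joint arm with a two-finger parallel gripper is mounted at the origin on the work surface. World frame = base frame: x ahead of the robot, y to its left, z up, the work surface at z = 0. Lengths are in m, angles in rad, forces in N, time in s.
With the tool pointing down it reaches from about 0.35 to 1 m from the base axis. Payload 7.1 kg.
Tool frame: the origin (TCP) lies at the very end of the fingers, on their centre line; the grasp point (between the pads) lies 19 mm behind it; z points along the fingers, y is the direction in which the jaws open and shut (so a half turn about z gives the same grasp; the last joint's range is limited). The gripper opens to 85 mm and grips with 20 to 120 N. Pads are 22 mm wide; open, the fingers measure 114 mm over their backs; the gripper's body (76 mm by 85 mm) begins 54 mm behind the grasp point. The pads swing forward as they close: fully open they stand 13 mm farther back than shut.
Start: joints at [1.119, 0.423, 1.63, -0, 1.089, -0.019], TCP at [0.262, 0.567, 0.21] pointing down, gripper open.
Joint ranges: [-3, 3], [-0.9, 2.11], [0.09, 2.58], [-1.31, 4.45], [0.11, 2.69], [-2.54, 2.54]. Speed limits (rad/s): [2.39, 2.39, 3.01, 3.14, 3.14, 3.14].

INTERFACE

Orientations are given as a unit quaternion [x, y, z, w].
In Python, from cell import r, viewer gives the robot as it stands.
- The arm moves only by the shell command python3 -m inch 'ROWS' [FORCE]. ROWS is JSON, a list of rows, each an object with "delta_pos": the shift along the tool's x, y, z in cm, a list of three; "angular": the turn, a rotation vector about the tool's x, y, z in rad, a list of three; "fingers": the closure, from 0 (fully open) to 1 (shut). A call has 1 to 10 rows; each row shifts and turns the pose as measured when the row begins, along the tool's axes as they then stand; what a row does not reach is not made up. A row lasts 1/12 s, in which the tool goes at most 41.7 mm and 7.16 degrees, less where a joint would pass 70% of its speed; a pose out of reach is approached as far as the arm can. A call is refused whole if a number of a shift passes 4.17 or a number of a turn 0.125, either way. A call with a gripper value outside its range is refused whole. The fingers move at their own pace and stop on an object; FORCE is the grip in N (left out, the last holds). Time passes only in rows, so rows that do not move let the fingers close. It gives the time, the measured TCP pose, the force and the opening at its end, in the units of the state.
- r.state(): the state, without advancing time (a new reading comes with each control period).
- viewer.get_image(name): name is "scene" or "top" or "wrist"; returns the picture (420x560x3 uint8, blue, green, red); there is no depth.
- viewer.camera_model(name): a dict with "fx", "fy", "cx", "cy" (pixels), "cam_to_world" (4x4, takes a point from camera to world coordinates); the wrist camera has in their place "tool_from_camera" (4x4, takes a point from camera to tool coordinates, whose origin is the TCP and whose axes are the flange's). Camera axes: x right, y up, looking along -z (the intrinsics and any distortion apply to the point x, -y, -z); pixel columns grow to the right and rows downward; lengths in m; the calibration is good to about 2 mm. A picture is of the moment at which its call begins: read the wrist's pose just before it. camera_model takes no time and is no camera call.
- r.sign_off(): hands the job in, once; it reports no verdict.
The state is a dict: "clock": time; "joint_pos": joint angles; "qvel": joint speeds; "effort": joint torques, N m; "tcp_pos": TCP position; "eef_rot": TCP orientation; "ft_force": force on the tool from outside, world axes, zero at the start; "wrist_torque": the same for the moment, N m; "opening": opening from 0.0 (shut) to 1.0 (fully open).
Only numpy, scipy, OpenCV 4.12 (cv2) and the standard library are available. Lean on these libraries where they do the work, as an engineer would, in place of code of your own. Each camera call takes 0.05 s, during which the arm holds its last target. There are 200 camera calls.

## Working session

There is one attempt and no reset: what is moved stays moved. The work goes in short steps, Python scripts to look and compute and a shell command to move; the robot and the scene stay as the last step left them, time stands still between calls to the robot, and variables do not carry over. Pictures are saved under pics/ and viewed, about 8 in all and at most 12, crops included, and the job is handed in when it is done.

```bash
ls; mkdir -p pics; python3 - <<'E'
from cell import r, viewer
import cv2,numpy as np
np.set_printoptions(precision=4,suppress=True)
print(r.state())
for n in("scene","top"):
    cv2.imwrite(f"pics/{n}0.png",viewer.get_image(n)); print(viewer.camera_model(n))
print(viewer.camera_model("wrist"))
E
```

```text
pics
{'clock': 0.0, 'joint_pos': array([ 1.119 ,  0.4238,  1.6308,  0.    ,  1.0886, -0.019 ]), 'qvel': array([-0.0022, -0.0013,  0.0014, -0.0012,  0.    , -0.0006]), 'effort': array([  0.0034, -55.7379, -28.1743,   0.    ,   0.0075,  -0.    ]), 'tcp_pos': array([0.2619, 0.5668, 0.2087]), 'eef_rot': array([ 0.2147,  0.9767, -0.0008, -0.0002]), 'ft_force': array([ 0.1165, -0.2939,  0.8269]), 'wrist_torque': array([ 0.0048, -0.005 , -0.0115]), 'opening': 1.0004711503643884}
{'fx': 450.8236149559944, 'fy': 450.8236149559944, 'cx': 280.3683802814139, 'cy': 207.14435173674127, 'cam_to_world': array([[-0.6199, -0.6938,  0.3665,  1.0805],
       [ 0.7846, -0.5407,  0.3035,  0.3655],
       [-0.0124,  0.4758,  0.8795,  1.1114],
       [ 0.    ,  0.    ,  0.    ,  1.    ]])}
{'fx': 511.8426659900929, 'fy': 511.8426659900929, 'cx': 273.94716486501954, 'cy': 206.603156781268, 'cam_to_world': array([[ 0.0231,  0.9865, -0.1623,  0.3786],
       [-0.9997,  0.0217, -0.0106, -0.0115],
       [-0.0069,  0.1625,  0.9867,  1.4341],
       [ 0.    ,  0.    ,  0.    ,  1.    ]])}
{'fx': 362.1224155331223, 'fy': 362.1224155331223, 'cx': 279.1836970911368, 'cy': 209.01039175825053, 'tool_from_camera': array([[-0.0002,  0.9504,  0.3111,  0.0806],
       [ 1.    , -0.0002,  0.0014, -0.    ],
       [ 0.0014,  0.3111, -0.9504, -0.1639],
       [ 0.    ,  0.    ,  0.    ,  1.    ]])}
```

View pics/top0.png

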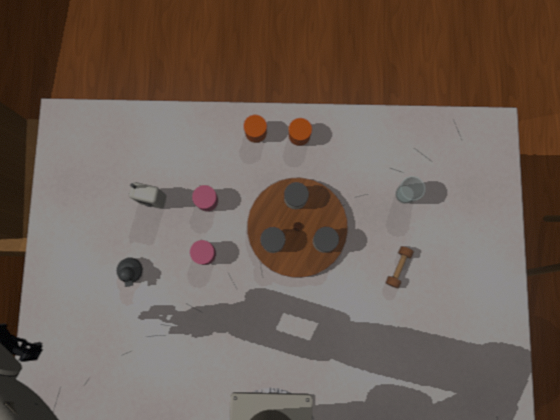

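View pics/scene0.png

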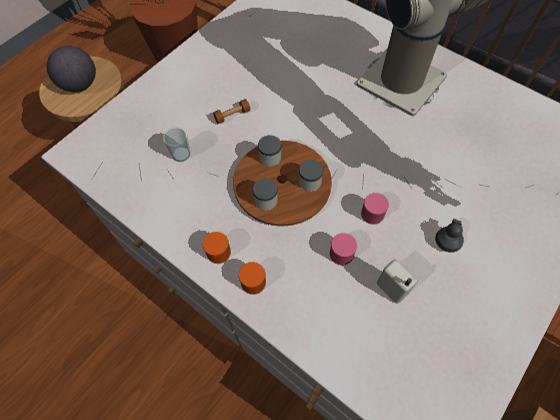

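The top view shows three grey-lidded white pots on the turntable, at (296,196), (273,240) and (325,239). In the scene view they are at (265,194), (311,175) and (269,150). The pink pots, top (205,198) and (202,252), and the orange ones, top (255,128) and (300,131), are decoys standing off the turntable. I'll confirm this in an enlarged crop.

```bash
python3 - <<'E'
import cv2,numpy as np
a=cv2.imread("pics/top0.png")[170:285,240:355]; b=cv2.imread("pics/scene0.png")[125:240,225:340]
f=lambda i:cv2.convertScaleAbs(cv2.resize(i,None,fx=3.47826,fy=3.47826,interpolation=cv2.INTER_CUBIC),alpha=1.8)
m=np.hstack([f(a),f(b)])
cv2.imwrite("pics/crop0.png",m[:, :800]);print(m.shape)
E
```

```text
(400, 800, 3)
```

View pics/crop0.png

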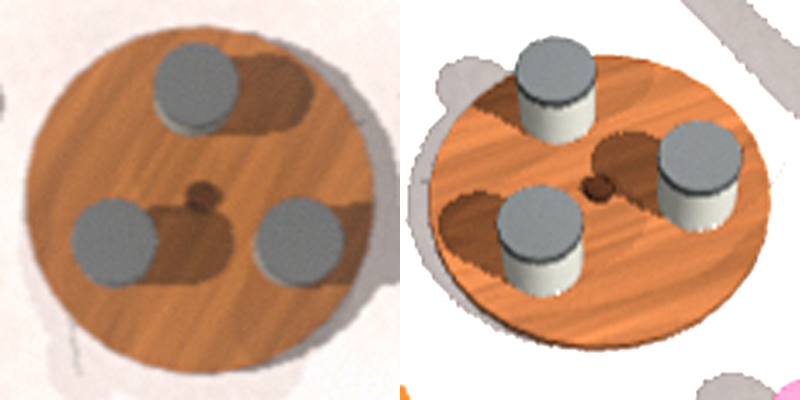

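The crop confirms it: three grey lids on white bodies. Lid-top centres in the top half of the crop are P1 (196,85), P2 (114,241), P3 (299,240) and the knob (202,197). In the scene half they are P1 (540,223), P2 (700,157), P3 (555,70) and the knob (598,187).

```bash
cat > h.py <<'E'
import numpy as np
from cell import r, viewer
from scipy.spatial.transform import Rotation as R
np.set_printoptions(precision=4,suppress=True)
def ray(n,uv,m=None,T=None):
    m=m or viewer.camera_model(n); T=m["cam_to_world"] if T is None else T
    d=T[:3,:3]@np.array([(uv[0]-m["cx"])/m["fx"],-(uv[1]-m["cy"])/m["fy"],-1]); return T[:3,3],d/np.linalg.norm(d)
def tri(rays):
    A=sum(np.eye(3)-np.outer(d,d) for o,d in rays); b=sum((np.eye(3)-np.outer(d,d))@o for o,d in rays)
    p=np.linalg.solve(A,b); return p,[np.linalg.norm(np.cross(p-o,d)) for o,d in rays]
def wristT(s=None):
    s=s or r.state(); T=np.eye(4);T[:3,:3]=R.from_quat(s["eef_rot"]).as_matrix();T[:3,3]=s["tcp_pos"]
    return T@viewer.camera_model("wrist")["tool_from_camera"]
def go(p,yaw=None):
    """tool-frame delta cm to world point p; yaw: world angle wanted of jaw (tool y) axis -> turn about tool z"""
    s=r.state();M=R.from_quat(s["eef_rot"]).as_matrix()
    print("cm",100*M.T@(np.array(p)-s["tcp_pos"]),"tcp",s["tcp_pos"],"q",s["joint_pos"])
    up=M.T@np.array([0,0,-1]);print("tilt fix",np.cross([0,0,1],up))
    cur=np.arctan2(M[1,1],M[0,1]);print("jaw deg",np.degrees(cur))
    if yaw is not None:
        d=(yaw-cur+np.pi/2)%np.pi-np.pi/2; print("turn z",-d)
E
python3 - <<'E'
from h import *
s=400/115
T=dict(P1=(196,85),P2=(114,241),P3=(299,240),K=(202,197));S=dict(P1=(140,223),P2=(300,157),P3=(155,70),K=(198,187))
P={}
for k in T:
    t=(np.array(T[k])+.5)/s-.5+[240,170];c=(np.array(S[k])+.5)/s-.5+[225,125]
    P[k],e=tri([ray("top",t),ray("scene",c)]);print(k,P[k],e)
for k in ("P1","P2","P3"):print(np.linalg.norm((P[k]-P["K"])[:2]),np.degrees(np.arctan2(*(P[k]-P["K"])[1::-1])))
go(P["P2"])
E
```

```text
P1 [ 0.6354 -0.055   0.0868] [np.float64(0.0003106316595505388), np.float64(0.00031063165955058354)]
P2 [0.5134 0.0055 0.0876] [np.float64(0.000565307994762355), np.float64(0.0005653079947623318)]
P3 [ 0.5176 -0.1352  0.0876] [np.float64(2.82844423484833e-05), np.float64(2.828444234846118e-05)]
K [ 0.5557 -0.0628  0.0302] [np.float64(0.0006097854189339775), np.float64(0.0006097854189340479)]
0.08010276495799404 5.5863430480491365
0.08033494231077798 121.78305282509203
0.08186483090456141 -117.74559571372629
cm [-46.3777 -40.3953  12.1752] tcp [0.2619 0.5669 0.2088] q [ 1.119   0.4238  1.6306  0.      1.0886 -0.019 ]
tilt fix [-0.0014 -0.      0.    ]
jaw deg 65.20250866974656
```

```bash
R='{"delta_pos":[-3.1,-2.7,-0.2],"angular":[0,0,0],"fingers":0}'; python3 -m inch '[{"delta_pos":[-3.1,-2.7,-0.2],"angular":[0,0,0],"fingers":0},{"delta_pos":[-3.1,-2.7,-0.2],"angular":[0,0,0],"fingers":0},{"delta_pos":[-3.1,-2.7,-0.2],"angular":[0,0,0],"fingers":0},{"delta_pos":[-3.1,-2.7,-0.2],"angular":[0,0,0],"fingers":0},{"delta_pos":[-3.1,-2.7,-0.2],"angular":[0,0,0],"fingers":0},{"delta_pos":[-3.1,-2.7,-0.2],"angular":[0,0,0],"fingers":0},{"delta_pos":[-3.1,-2.7,-0.2],"angular":[0,0,0],"fingers":0},{"delta_pos":[-3.1,-2.7,-0.2],"angular":[0,0,0],"fingers":0},{"delta_pos":[-3.1,-2.7,-0.2],"angular":[0,0,0],"fingers":0},{"delta_pos":[-3.1,-2.7,-0.2],"angular":[0,0,0],"fingers":0}]' 30
python3 -c "
from h import *
go([.51,.003,.24],np.radians(32))"
```

```text
clock: 0.93
tcp_pos: [0.4287, 0.1897, 0.2253]
eef_rot: [0.208, 0.978, -0.002, -0.002]
ft_force: [0.2, 1.0, 0.4]
opening: 1.001
cm [-15.0299 -13.7359  -1.4582] tcp [0.4287 0.1897 0.2253] q [ 0.3915  0.1727  1.9468 -0.0007  1.0267 -0.7592]
tilt fix [-0.0037 -0.0027  0.    ]
jaw deg 65.95007017356274
turn z 0.5925405058117924
```

```bash
python3 -m inch '[{"delta_pos":[-3,-2.75,-0.3],"angular":[0,0,0],"fingers":0},{"delta_pos":[-3,-2.75,-0.3],"angular":[0,0,0],"fingers":0},{"delta_pos":[-3,-2.75,-0.3],"angular":[0,0,0],"fingers":0},{"delta_pos":[-3,-2.75,-0.3],"angular":[0,0,0],"fingers":0},{"delta_pos":[-3,-2.75,-0.3],"angular":[0,0,0.118],"fingers":0},{"delta_pos":[0,0,0],"angular":[0,0,0.118],"fingers":0},{"delta_pos":[0,0,0],"angular":[0,0,0.118],"fingers":0},{"delta_pos":[0,0,0],"angular":[0,0,0.118],"fingers":0},{"delta_pos":[0,0,0],"angular":[0,0,0.12],"fingers":0},{"delta_pos":[0,0,0],"angular":[0,0,0],"fingers":0}]'
python3 - <<'E'
from h import *
import cv2
go([.51,.003,.24],np.radians(32))
T=wristT();print(repr(T))
np.save("T1.npy",T);i=viewer.get_image("wrist");cv2.imwrite("pics/w1.png",i)
cv2.imwrite("pics/w1b.png",cv2.convertScaleAbs(cv2.resize(i,(800,600)),alpha=1.5))
# predicted pixel of lid-top centres
m=viewer.camera_model("wrist")
for p in ([.6354,-.055,.09],[.5134,.0055,.09],[.5176,-.1352,.09],[.5557,-.0628,.032]):
    c=T[:3,:3].T@(np.array(p)-T[:3,3]);print((m["cx"]-m["fx"]*c[0]/c[2])*800/560,(m["cy"]+m["fy"]*c[1]/c[2])*600/420)
E
```

```text
clock: 1.77
tcp_pos: [0.5111, -0.0128, 0.2395]
eef_rot: [0.498, 0.867, -0.003, -0.001]
ft_force: [0.0, -0.5, 0.9]
opening: 1.002
cm [ 1.4218  0.6997 -0.0515] tcp [ 0.5111 -0.0128  0.2395] q [-0.0457  0.2212  1.847  -0.0048  1.0782 -0.5713]
tilt fix [-0.0063  0.0009  0.    ]
jaw deg 30.248501233402177
turn z -0.030569420321751695
array([[ 0.8639, -0.4803, -0.1515,  0.471 ],
       [ 0.5036,  0.8195,  0.2736,  0.0571],
       [-0.0072, -0.3127,  0.9498,  0.4034],
       [ 0.    ,  0.    ,  0.    ,  1.    ]])
527.5371886830645 405.22035347897327
419.8751582882061 241.08555852413292
320.24544158680294 417.241945200675
418.9786097743237 328.1779128836665
```

View pics/w1b.png

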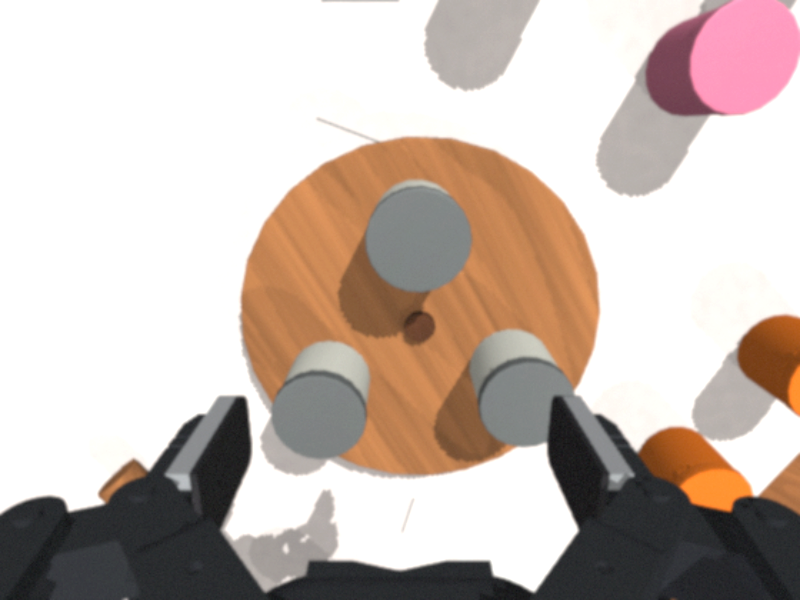

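The wrist view shows the three pots with lid centres P2 (419,238), P1 (525,400), P3 (320,413) and the knob (419,326). All lie within about 4 px of my prediction. Next I triangulate all three views together.

```bash
python3 - <<'E'
from h import *
s=400/115
T=dict(P1=(196,85),P2=(114,241),P3=(299,240),K=(202,197));S=dict(P1=(140,223),P2=(300,157),P3=(155,70),K=(198,187))
W=dict(P1=(525,400),P2=(419,238),P3=(320,413),K=(419,326));Tw=np.load("T1.npy");P={}
for k in T:
    t=(np.array(T[k])+.5)/s-.5+[240,170];c=(np.array(S[k])+.5)/s-.5+[225,125];w=np.array(W[k])*.7
    rs=[ray("top",t),ray("scene",c),ray("wrist",w,viewer.camera_model("wrist"),Tw)]
    P[k],e=tri(rs);print(k,P[k],np.array(e),tri([rs[0],rs[2]])[0],tri([rs[1],rs[2]])[0])
for k in ("P1","P2","P3"):print(np.linalg.norm((P[k]-P["K"])[:2]),np.degrees(np.arctan2(*(P[k]-P["K"])[1::-1])))
go([*P["P2"][:2],.12],np.radians(32))
E
```

```text
P1 [ 0.635 -0.055  0.085] [0.001  0.0006 0.0009] [ 0.6366 -0.0556  0.0808] [ 0.6344 -0.055   0.0848]
P2 [0.513  0.0057 0.0868] [0.001  0.0003 0.0009] [0.5141 0.0051 0.0781] [0.5125 0.006  0.0865]
P3 [ 0.5171 -0.1353  0.0861] [0.0007 0.0006 0.0008] [ 0.5173 -0.1355  0.0848] [ 0.5166 -0.1358  0.0853]
K [ 0.5555 -0.0626  0.0296] [0.0009 0.0004 0.0006] [ 0.5566 -0.0635  0.0247] [ 0.5553 -0.0621  0.0299]
0.07979976384988317 5.444844891459586
0.08051010110529586 121.93888773317042
0.08228111824086994 -117.87995305047941
cm [ 1.4986  1.18   11.9411] tcp [ 0.511  -0.0127  0.2395] q [-0.0455  0.2211  1.8471 -0.0048  1.0782 -0.5772]
tilt fix [-0.0064  0.0009  0.    ]
jaw deg 30.599019392472687
turn z -0.024451724357942073
```

```bash
python3 -m inch '[{"delta_pos":[1.5,1.18,2.5],"angular":[0,0,-0.024],"fingers":0},{"delta_pos":[0,0,3.2],"angular":[0,0,0],"fingers":0},{"delta_pos":[0,0,3.2],"angular":[0,0,0],"fingers":0},{"delta_pos":[0,0,3],"angular":[0,0,0],"fingers":0},{"delta_pos":[0,0,0],"angular":[0,0,0],"fingers":0}]'
python3 -c "
from h import *
go([.513,.0055,.042],np.radians(32))"
```

```text
clock: 2.23
tcp_pos: [0.5161, 0.0072, 0.1192]
eef_rot: [0.475, 0.88, -0.001, 0.002]
ft_force: [-0.3, 0.2, 0.5]
opening: 0.997
cm [ 0.0628 -0.3568  7.7233] tcp [0.5161 0.0072 0.1192] q [-0.0065  0.395   1.9353 -0.0055  0.8079 -0.5846]
tilt fix [ 0.0005  0.0052 -0.    ]
jaw deg 33.33977206800474
turn z 0.023383433812936172
```

```bash
python3 -m inch '[{"delta_pos":[0.06,-0.36,0],"angular":[0,0,0.02],"fingers":0},{"delta_pos":[0,0,2.6],"angular":[0,0,0],"fingers":0},{"delta_pos":[0,0,2.6],"angular":[0,0,0],"fingers":0},{"delta_pos":[0,0,2.3],"angular":[0,0,0],"fingers":0},{"delta_pos":[0,0,0],"angular":[0,0,0],"fingers":0}]'
python3 - <<'E'
from h import *
import cv2
go([.513,.0055,.042],np.radians(32)); print(r.state()["ft_force"])
i=viewer.get_image("wrist");cv2.imwrite("pics/w2.png",cv2.convertScaleAbs(cv2.resize(i,(800,600)),alpha=1.5))
E
```

```text
clock: 2.65
tcp_pos: [0.5169, 0.0057, 0.0487]
eef_rot: [0.48, 0.877, 0.001, 0.006]
ft_force: [-1.2, -0.3, -0.4]
opening: 1.0
cm [ 0.1966 -0.3437  0.6612] tcp [0.5169 0.0057 0.0487] q [-0.0094  0.5156  1.9671 -0.0067  0.6478 -0.5732]
tilt fix [ 0.007   0.0094 -0.    ]
jaw deg 32.60847528327173
turn z 0.01061989711009681
[-1.2094 -0.2818 -0.4117]
```

View pics/w2.png

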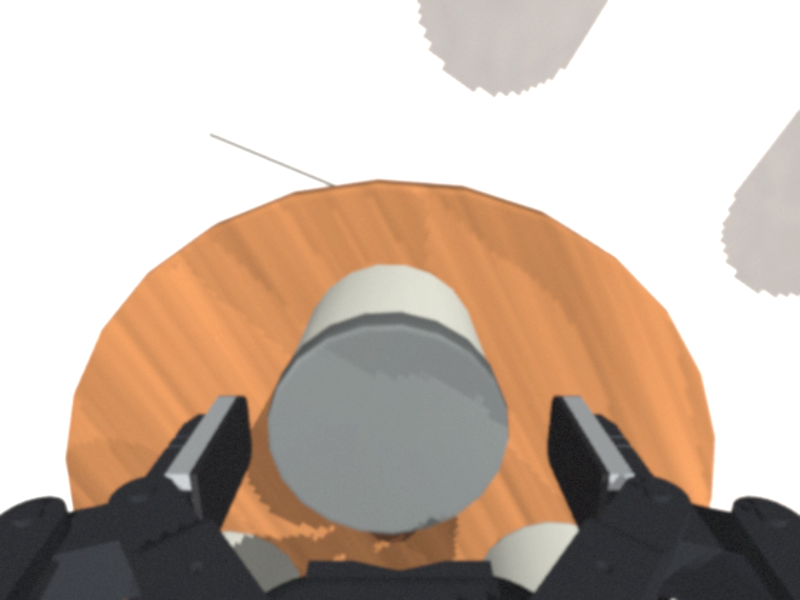

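The pot sits between the open pads with its lid centre at about (389,425), some 3 mm off to the side. I correct for that, go down the last bit and grip.

```bash
python3 -m inch '[{"delta_pos":[0.15,-0.33,0.3],"angular":[0.007,0.0094,0],"fingers":0},{"delta_pos":[0,0,0.3],"angular":[0,0,0],"fingers":0},{"delta_pos":[0,0,0],"angular":[0,0,0],"fingers":1},{"delta_pos":[0,0,0],"angular":[0,0,0],"fingers":1},{"delta_pos":[0,0,0],"angular":[0,0,0],"fingers":1},{"delta_pos":[0,0,0],"angular":[0,0,0],"fingers":1},{"delta_pos":[0,0,0],"angular":[0,0,0],"fingers":1},{"delta_pos":[0,0,0],"angular":[0,0,0],"fingers":1}]' 30
python3 -c "
from h import *
go([.513,.0055,.042],np.radians(32)); print(r.state()['ft_force'],r.state()['wrist_torque'])"
```

```text
clock: 3.37
tcp_pos: [0.5199, 0.005, 0.0532]
eef_rot: [0.48, 0.877, 0.004, 0.006]
ft_force: [-1.0, 0.4, -1.7]
opening: 0.76
cm [ 0.4238 -0.5657  1.1144] tcp [0.5199 0.005  0.0532] q [-0.0136  0.5093  1.9616  0.0008  0.6566 -0.5846]
tilt fix [ 0.0121  0.0074 -0.    ]
jaw deg 32.67937564328962
turn z 0.011857341833258372
[-0.9978  0.3697 -1.6633] [-0.0352 -0.0266 -0.0265]
```

```bash
python3 -m inch '[{"delta_pos":[0,0,-1],"angular":[0,0,0],"fingers":1},{"delta_pos":[0,0,-1.5],"angular":[0,0,0],"fingers":1},{"delta_pos":[0,0,-1.5],"angular":[0,0,0],"fingers":1},{"delta_pos":[0,0,-1],"angular":[0,0,0],"fingers":1},{"delta_pos":[0,0,0],"angular":[0,0,0],"fingers":1},{"delta_pos":[0,0,0],"angular":[0,0,0],"fingers":1},{"delta_pos":[0,0,0],"angular":[0,0,0],"fingers":1}]'
for i in 1 2 3 4; do python3 -m inch '[{"delta_pos":[0,0,0],"angular":[0,0,0],"fingers":1}]' | grep -E "ft|tcp"; done
python3 -c "
from h import *
s=r.state();print(s['effort'],s['opening'])
import cv2
cv2.imwrite('pics/s3.png',viewer.get_image('scene'))"
```

```text
clock: 3.95
tcp_pos: [0.5182, 0.0051, 0.1067]
eef_rot: [0.48, 0.878, 0.003, 0.005]
ft_force: [-0.2, -0.3, -2.3]
opening: 0.756
tcp_pos: [0.5179, 0.005, 0.1064]
ft_force: [-0.4, -0.1, -2.1]
tcp_pos: [0.5175, 0.0051, 0.1059]
ft_force: [-0.5, -0.8, -1.4]
tcp_pos: [0.5171, 0.005, 0.1053]
ft_force: [0.6, -0.3, -1.1]
tcp_pos: [0.5168, 0.0051, 0.1048]
ft_force: [0.3, 0.1, -1.6]
[  0.0014 -48.49   -20.8988   0.0021  -0.0396   0.    ] 0.7565123145582522
```

```bash
python3 -m inch '[{"delta_pos":[0,0,1.5],"angular":[0,0,0],"fingers":1},{"delta_pos":[0,0,1.5],"angular":[0,0,0],"fingers":1},{"delta_pos":[0,0,1],"angular":[0,0,0],"fingers":1},{"delta_pos":[0,0,0.6],"angular":[0,0,0],"fingers":1},{"delta_pos":[0,0,0],"angular":[0,0,0],"fingers":1}]'
python3 -m inch '[{"delta_pos":[0,0,0.3],"angular":[0,0,0],"fingers":1},{"delta_pos":[0,0,0.2],"angular":[0,0,0],"fingers":1}]'
```

```text
clock: 4.75
tcp_pos: [0.5177, 0.0051, 0.0567]
eef_rot: [0.48, 0.878, 0.002, 0.004]
ft_force: [0.1, -0.2, -0.9]
opening: 0.756
clock: 4.92
tcp_pos: [0.5179, 0.0051, 0.0515]
eef_rot: [0.48, 0.878, 0.002, 0.004]
ft_force: [-0.1, 0.0, -1.5]
opening: 0.76
```

```bash
for i in 1 2 3 4; do python3 -m inch '[{"delta_pos":[0,0,0.2],"angular":[0,0,0],"fingers":1}]' | grep -E "tcp|ft"; done
python3 -c "
from h import *
go([.513,.0055,.042],np.radians(32))
import cv2
i=viewer.get_image('scene')[110:240,200:370]
cv2.imwrite('pics/s4.png',cv2.convertScaleAbs(cv2.resize(i,None,fx=4,fy=4,interpolation=cv2.INTER_CUBIC),alpha=1.6))"
```

```text
tcp_pos: [0.5184, 0.0053, 0.0506]
ft_force: [-10.2, 2.6, 39.7]
tcp_pos: [0.5191, 0.0055, 0.0507]
ft_force: [-9.0, 2.0, 31.6]
tcp_pos: [0.5198, 0.0058, 0.0508]
ft_force: [-5.1, 1.6, 19.0]
tcp_pos: [0.5205, 0.006, 0.0508]
ft_force: [-4.9, 2.6, 17.6]
cm [ 0.3641 -0.6728  0.8745] tcp [0.5205 0.006  0.0508] q [-0.0128  0.5145  1.9604  0.004   0.6532 -0.5825]
tilt fix [ 0.0126  0.0054 -0.    ]
jaw deg 32.465797673182756
turn z 0.008129703045167691
```

View pics/s4.png

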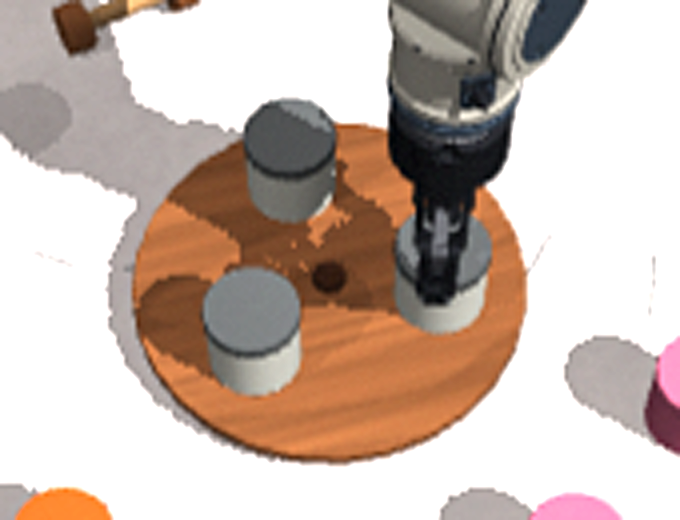

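The pot is back upright on the turntable, with the pads on it at around (440,265). Now I release it, raise the tool and take an unloaded force baseline.

```bash
python3 -m inch '[{"delta_pos":[0,0,-0.05],"angular":[0,0,0],"fingers":0.3},{"delta_pos":[0,0,0],"angular":[0,0,0],"fingers":0},{"delta_pos":[0,0,0],"angular":[0,0,0],"fingers":0},{"delta_pos":[0,0,0],"angular":[0,0,0],"fingers":0},{"delta_pos":[0,0,0],"angular":[0,0,0],"fingers":0}]'
python3 -m inch '[{"delta_pos":[0,0,-1.5],"angular":[0,0,0],"fingers":0},{"delta_pos":[0,0,-2.5],"angular":[0,0,0],"fingers":0},{"delta_pos":[0,0,-3],"angular":[0,0,0],"fingers":0},{"delta_pos":[0,0,-3.5],"angular":[0,0,0],"fingers":0},{"delta_pos":[0,0,0],"angular":[0,0,0],"fingers":0},{"delta_pos":[0,0,0],"angular":[0,0,0],"fingers":0}]'
for i in 1 2 3 4 5 6; do python3 -m inch '[{"delta_pos":[0,0,0],"angular":[0,0,0],"fingers":0}]' | grep -E "ft"; done
python3 -c "
from h import *
print(r.state()['effort'])
go([.5171,-.1353,.13],np.radians(-28))"
```

```text
clock: 5.72
tcp_pos: [0.5229, 0.0061, 0.0542]
eef_rot: [0.481, 0.877, 0.006, 0.008]
ft_force: [0.1, 0.7, -0.7]
opening: 1.001
clock: 6.22
tcp_pos: [0.5193, 0.0057, 0.1609]
eef_rot: [0.481, 0.877, 0.004, 0.005]
ft_force: [-1.1, -0.1, -0.7]
opening: 1.002
ft_force: [0.2, 0.3, 0.2]
ft_force: [0.0, 0.1, 0.1]
ft_force: [-0.9, 0.1, -1.2]
ft_force: [0.3, -0.2, 0.4]
ft_force: [-0.4, -0.6, -1.1]
ft_force: [0.3, 1.4, -0.3]
[ -0.0008 -45.8437 -23.6543   0.0075  -0.0337  -0.    ]
cm [-11.8866  -7.594    2.6525] tcp [0.5172 0.0057 0.1568] q [-0.0135  0.3357  1.9128  0.0031  0.8856 -0.582 ]
tilt fix [ 0.0075  0.0021 -0.    ]
jaw deg 32.46225492619842
turn z 1.0552654216423236
```

```bash
python3 -m inch '[{"delta_pos":[-2.97,-1.9,-0.8],"angular":[0,0,0],"fingers":0},{"delta_pos":[-2.97,-1.9,-0.8],"angular":[0,0,0],"fingers":0},{"delta_pos":[-2.97,-1.9,-0.8],"angular":[0,0,0],"fingers":0},{"delta_pos":[-2.97,-1.9,-0.8],"angular":[0,0,0],"fingers":0},{"delta_pos":[0,0,0],"angular":[0,0,0.12],"fingers":0},{"delta_pos":[0,0,0],"angular":[0,0,0.12],"fingers":0},{"delta_pos":[0,0,0],"angular":[0,0,0.12],"fingers":0},{"delta_pos":[0,0,0],"angular":[0,0,0.12],"fingers":0},{"delta_pos":[0,0,0],"angular":[0,0,0.12],"fingers":0},{"delta_pos":[0,0,0],"angular":[0,0,0.12],"fingers":0}]'
python3 -m inch '[{"delta_pos":[0,0,0],"angular":[0,0,0.12],"fingers":0},{"delta_pos":[0,0,0],"angular":[0,0,0.12],"fingers":0},{"delta_pos":[0,0,0],"angular":[0,0,0.1],"fingers":0},{"delta_pos":[0,0,0],"angular":[0,0,0],"fingers":0}]'
python3 - <<'E'
from h import *
import cv2
go([.5171,-.1353,.13],np.radians(-28))
T=wristT();np.save("T2.npy",T);i=viewer.get_image("wrist")
cv2.imwrite("pics/w5.png",cv2.convertScaleAbs(cv2.resize(i,(800,600)),alpha=1.6))
m=viewer.camera_model("wrist")
for p in ([.5171,-.1353,.0885],):
    c=T[:3,:3].T@(np.array(p)-T[:3,3]);print((m["cx"]-m["fx"]*c[0]/c[2])*800/560,(m["cy"]+m["fy"]*c[1]/c[2])*600/420)
E
```

```text
clock: 7.55
tcp_pos: [0.515, -0.1424, 0.1853]
eef_rot: [0.764, 0.645, 0.001, -0.001]
ft_force: [-0.3, -1.5, 0.1]
opening: 1.004
clock: 7.88
tcp_pos: [0.514, -0.1424, 0.1834]
eef_rot: [0.867, 0.498, -0.0, -0.003]
ft_force: [-0.2, 0.7, 0.0]
opening: 1.0
cm [ 0.7569 -0.0632  5.344 ] tcp [ 0.514  -0.1424  0.1834] q [-0.2945  0.3252  1.8512  0.0039  0.9692  0.2322]
tilt fix [-0.0046 -0.0022  0.    ]
jaw deg -30.30201828098003
turn z -0.04017779844420133
399.3617487826268 275.0463615023011
```

View pics/w5.png

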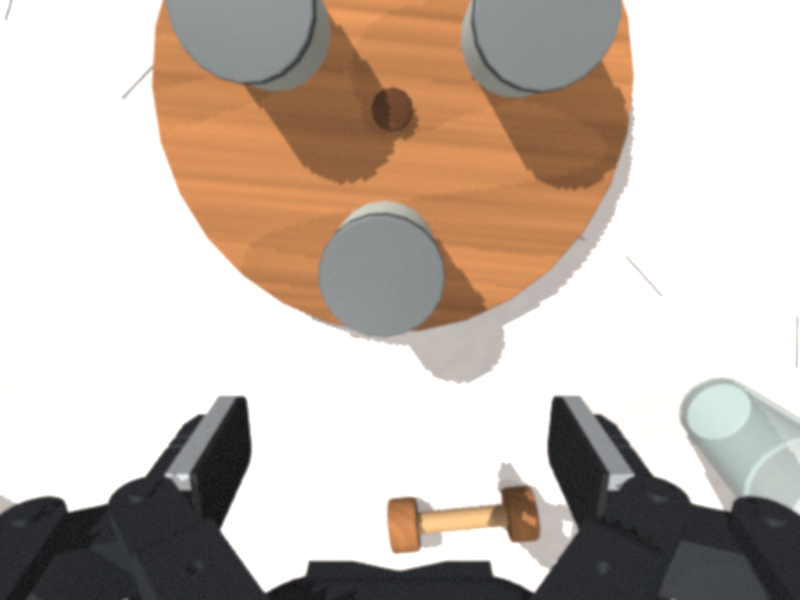

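P3's lid centre is at (381,273), against a predicted (399,275), so the table has turned slightly. I recompute from this view.

```bash
python3 - <<'E'
from h import *
T=np.load("T2.npy");o,d=ray("wrist",(381*.7,273*.7),viewer.camera_model("wrist"),T)
p=o+d*(.0885-o[2])/d[2];K=np.array([.5555,-.0626])
a=np.arctan2(*(p[:2]-K)[::-1]);print(p,np.linalg.norm(p[:2]-K),np.degrees(a))
go([*p[:2],.12],a+np.pi/2)
E
```

```text
[ 0.5094 -0.1296  0.0885] 0.08127318586678789 -124.52828747722631
cm [ 0.8701 -0.9994  6.3438] tcp [ 0.5139 -0.1424  0.1834] q [-0.2945  0.3253  1.8513  0.0039  0.9691  0.2271]
tilt fix [-0.0047 -0.0022  0.    ]
jaw deg -30.009780487545815
turn z 0.07886282424430213
```

```bash
python3 -m inch '[{"delta_pos":[0.87,-1.0,1.5],"angular":[-0.004,-0.002,0],"fingers":0},{"delta_pos":[0,0,2.5],"angular":[0,0,0.078],"fingers":0},{"delta_pos":[0,0,2.0],"angular":[0,0,0],"fingers":0},{"delta_pos":[0,0,0],"angular":[0,0,0],"fingers":0}]'
python3 -c "
from h import *
go([.5094,-.1296,.044],np.radians(-34.5))"
```

```text
clock: 8.27
tcp_pos: [0.511, -0.1298, 0.1227]
eef_rot: [0.882, 0.471, 0.001, 0.001]
ft_force: [-1.4, 0.1, -0.5]
opening: 0.997
cm [-0.0832 -0.1747  7.8709] tcp [ 0.511  -0.1298  0.1227] q [-0.2714  0.4032  1.9097  0.0002  0.8251  0.3191]
tilt fix [ 0.0034 -0.0013  0.    ]
jaw deg -33.84492482899684
turn z 0.011433218582070026
```

```bash
python3 -m inch '[{"delta_pos":[-0.08,-0.17,2.6],"angular":[0.003,0,0.01],"fingers":0},{"delta_pos":[0,0,2.6],"angular":[0,0,0],"fingers":0},{"delta_pos":[0,0,2.1],"angular":[0,0,0],"fingers":0}]'
python3 -c "
from h import *
go([.5094,-.1296,.044],np.radians(-34.5))"
```

```text
clock: 8.52
tcp_pos: [0.5138, -0.1307, 0.0526]
eef_rot: [0.882, 0.47, 0.004, 0.003]
ft_force: [-0.6, -0.1, -0.3]
opening: 1.002
cm [-0.1597 -0.4313  0.8506] tcp [ 0.5138 -0.1307  0.0526] q [-0.2722  0.5225  1.9361  0.0018  0.6735  0.3178]
tilt fix [ 0.0087 -0.0041  0.    ]
jaw deg -33.88788615414642
turn z 0.01068340200718998
```

```bash
python3 -m inch '[{"delta_pos":[-0.16,-0.43,0.5],"angular":[0.008,-0.004,0],"fingers":0},{"delta_pos":[0,0,0.3],"angular":[0,0,0],"fingers":0.1},{"delta_pos":[0,0,0.06],"angular":[0,0,0],"fingers":1},{"delta_pos":[0,0,0.06],"angular":[0,0,0],"fingers":1},{"delta_pos":[0,0,0.06],"angular":[0,0,0],"fingers":1},{"delta_pos":[0,0,0],"angular":[0,0,0],"fingers":1}]' 30
python3 -m inch '[{"delta_pos":[0,0,-1],"angular":[0,0,0],"fingers":1},{"delta_pos":[0,0,-1.5],"angular":[0,0,0],"fingers":1},{"delta_pos":[0,0,-1.5],"angular":[0,0,0],"fingers":1},{"delta_pos":[0,0,-1],"angular":[0,0,0],"fingers":1},{"delta_pos":[0,0,0],"angular":[0,0,0],"fingers":1},{"delta_pos":[0,0,0],"angular":[0,0,0],"fingers":1}]'
for i in 1 2 3 4 5 6; do python3 -m inch '[{"delta_pos":[0,0,0],"angular":[0,0,0],"fingers":1}]' | grep -E "ft|tcp"; done
python3 -c "
from h import *
s=r.state();print(s['effort'],s['opening'],s['wrist_torque'])"
```

```text
clock: 9.02
tcp_pos: [0.5097, -0.1299, 0.0439]
eef_rot: [0.881, 0.474, -0.001, -0.0]
ft_force: [-0.4, 0.0, -0.9]
opening: 0.762
clock: 9.52
tcp_pos: [0.5113, -0.1304, 0.1015]
eef_rot: [0.88, 0.474, 0.001, 0.002]
ft_force: [0.2, -0.5, -0.8]
opening: 0.757
tcp_pos: [0.5116, -0.1304, 0.1019]
ft_force: [0.4, -0.2, -0.6]
tcp_pos: [0.5114, -0.1304, 0.1017]
ft_force: [-0.6, 0.4, -1.6]
tcp_pos: [0.511, -0.1303, 0.1012]
ft_force: [-0.5, -0.3, -0.9]
tcp_pos: [0.5107, -0.1302, 0.1007]
ft_force: [-0.1, 0.2, -1.1]
tcp_pos: [0.5102, -0.1301, 0.1001]
ft_force: [-0.4, -0.2, -1.0]
tcp_pos: [0.5099, -0.13, 0.0996]
ft_force: [0.0, -0.2, -0.8]
[  0.0003 -49.5498 -20.71    -0.0014  -0.0042  -0.    ] 0.7573719095970579 [ 0.0343 -0.0061 -0.0256]
```

```bash
python3 -m inch '[{"delta_pos":[0,0,1.5],"angular":[0,0,0],"fingers":1},{"delta_pos":[0,0,1.5],"angular":[0,0,0],"fingers":1},{"delta_pos":[0,0,1.2],"angular":[0,0,0],"fingers":1},{"delta_pos":[0,0,0.8],"angular":[0,0,0],"fingers":1},{"delta_pos":[0,0,0],"angular":[0,0,0],"fingers":1}]'
python3 -m inch '[{"delta_pos":[0,0,0.15],"angular":[0,0,0],"fingers":1}]'
```

```text
clock: 10.43
tcp_pos: [0.5104, -0.1301, 0.0474]
eef_rot: [0.88, 0.474, 0.0, 0.001]
ft_force: [-0.0, 0.6, -0.7]
opening: 0.756
clock: 10.52
tcp_pos: [0.5104, -0.1301, 0.0456]
eef_rot: [0.88, 0.474, 0.0, 0.0]
ft_force: [0.7, -0.6, -1.2]
opening: 0.759
```

```bash
for i in 1 2 ; do python3 -m inch '[{"delta_pos":[0,0,0.08],"angular":[0,0,0],"fingers":1}]' | grep -E "tcp|ft"; done
```

```text
tcp_pos: [0.5103, -0.1301, 0.0448]
ft_force: [-0.7, -1.0, -1.0]
tcp_pos: [0.5106, -0.1302, 0.0443]
ft_force: [-0.9, -0.8, -0.1]
```

```bash
for i in 1 2 ; do python3 -m inch '[{"delta_pos":[0,0,0.05],"angular":[0,0,0],"fingers":1}]' | grep -E "tcp|ft"; done
```

```text
tcp_pos: [0.5109, -0.1302, 0.0441]
ft_force: [0.5, -0.6, -1.0]
tcp_pos: [0.5112, -0.1303, 0.044]
ft_force: [0.6, 0.1, -1.0]
```

```bash
for i in 1 2 3; do python3 -m inch '[{"delta_pos":[0,0,0.1],"angular":[0,0,0],"fingers":1}]' | grep -E "tcp|ft"; done
```

```text
tcp_pos: [0.5116, -0.1304, 0.0435]
ft_force: [0.2, -0.2, -0.7]
tcp_pos: [0.5119, -0.1305, 0.0427]
ft_force: [-0.3, -0.2, 0.5]
tcp_pos: [0.5124, -0.1306, 0.0424]
ft_force: [-3.1, 0.2, 14.8]
```

Contact at 0.0425. I release, go up, then see where P1 now is.

```bash
python3 -m inch '[{"delta_pos":[0,0,-0.03],"angular":[0,0,0],"fingers":0.3},{"delta_pos":[0,0,0],"angular":[0,0,0],"fingers":0},{"delta_pos":[0,0,0],"angular":[0,0,0],"fingers":0},{"delta_pos":[0,0,0],"angular":[0,0,0],"fingers":0}]'
python3 -m inch '[{"delta_pos":[0,0,-1.5],"angular":[0,0,0],"fingers":0},{"delta_pos":[0,0,-3],"angular":[0,0,0],"fingers":0},{"delta_pos":[0,0,-4],"angular":[0,0,0],"fingers":0},{"delta_pos":[0,0,-4],"angular":[0,0,0],"fingers":0},{"delta_pos":[0,0,-2],"angular":[0,0,0],"fingers":0}]'
python3 -c "
from h import *
K=np.array([.5555,-.0626]);a=np.radians(0.5);p=K+.0805*np.array([np.cos(a),np.sin(a)])
go([*p,.18],a)"
```

```text
clock: 11.43
tcp_pos: [0.5131, -0.1309, 0.0434]
eef_rot: [0.88, 0.474, 0.002, 0.002]
ft_force: [0.3, 0.3, 0.0]
opening: 1.001
clock: 11.85
tcp_pos: [0.5076, -0.1293, 0.1872]
eef_rot: [0.88, 0.474, -0.003, -0.003]
ft_force: [0.0, 0.0, 0.2]
opening: 1.001
cm [12.6938  7.0222  0.6272] tcp [ 0.5076 -0.1293  0.1872] q [-0.2719  0.3086  1.8654 -0.0003  0.976   0.3108]
tilt fix [-0.008   0.0028  0.    ]
jaw deg -33.378666702800615
turn z -0.5912942801496417
```

```bash
python3 -m inch '[{"delta_pos":[3.1,1.75,0],"angular":[0,0,0],"fingers":0},{"delta_pos":[3.1,1.75,0],"angular":[0,0,0],"fingers":0},{"delta_pos":[3.1,1.75,0],"angular":[0,0,0],"fingers":0},{"delta_pos":[3.1,1.75,0],"angular":[-0.008,0.003,0],"fingers":0},{"delta_pos":[0,0,0],"angular":[0,0,-0.12],"fingers":0},{"delta_pos":[0,0,0],"angular":[0,0,-0.12],"fingers":0},{"delta_pos":[0,0,0],"angular":[0,0,-0.12],"fingers":0},{"delta_pos":[0,0,0],"angular":[0,0,-0.12],"fingers":0},{"delta_pos":[0,0,0],"angular":[0,0,-0.11],"fingers":0},{"delta_pos":[0,0,0],"angular":[0,0,0],"fingers":0}]'
python3 - <<'E'
from h import *
import cv2
K=np.array([.5555,-.0626]);p=[K[0]+.0805,-.0619,.0885]
go([*p[:2],.13],0)
T=wristT();np.save("T3.npy",T);i=viewer.get_image("wrist")
cv2.imwrite("pics/w6.png",cv2.convertScaleAbs(cv2.resize(i,(800,600)),alpha=1.6))
m=viewer.camera_model("wrist")
c=T[:3,:3].T@(np.array(p)-T[:3,3]);print((m["cx"]-m["fx"]*c[0]/c[2])*800/560,(m["cy"]+m["fy"]*c[1]/c[2])*600/420)
E
```

```text
clock: 12.68
tcp_pos: [0.6434, -0.0608, 0.1941]
eef_rot: [0.697, 0.717, 0.004, 0.005]
ft_force: [-0.0, 0.2, -0.5]
opening: 1.003
cm [-0.0753 -0.8203  6.3954] tcp [ 0.6434 -0.0608  0.1941] q [-0.1122  0.4647  1.6022 -0.0009  1.0617 -0.1411]
tilt fix [ 0.0128  0.0026 -0.    ]
jaw deg 1.6801689034427587
turn z 0.02932447935469873
384.34432442602247 285.0363868768433
```

View pics/w6.png

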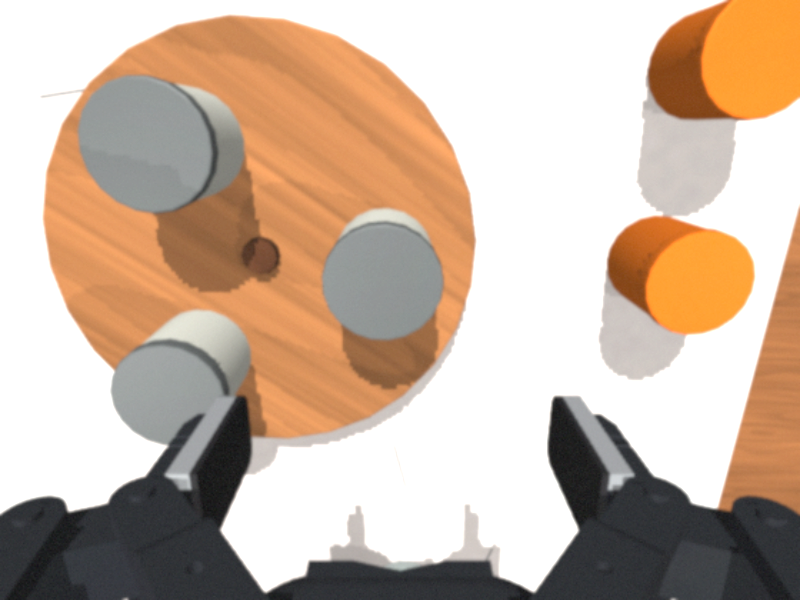

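P1's lid centre is at (383,280), predicted (384,285). The other two pots are standing, and the orange look-alikes are well clear.

```bash
python3 - <<'E'
from h import *
T=np.load("T3.npy");o,d=ray("wrist",(383*.7,280*.7),viewer.camera_model("wrist"),T)
p=o+d*(.0885-o[2])/d[2];K=np.array([.5555,-.0626])
a=np.arctan2(*(p[:2]-K)[::-1]);print(p,np.linalg.norm(p[:2]-K),np.degrees(a))
go([*p[:2],.12],a)
E
```

```text
[ 0.6352 -0.0591  0.0885] 0.07979248995414365 2.5356056163437537
cm [ 0.208  -0.8977  7.392 ] tcp [ 0.6433 -0.0608  0.194 ] q [-0.1122  0.4647  1.6023 -0.0009  1.0617 -0.1355]
tilt fix [ 0.0127  0.0025 -0.    ]
jaw deg 1.359888196627647
turn z -0.020520140047098234
```

```bash
python3 -m inch '[{"delta_pos":[0.2,-0.9,1.5],"angular":[0.012,0.003,-0.02],"fingers":0},{"delta_pos":[0,0,3],"angular":[0,0,0],"fingers":0},{"delta_pos":[0,0,2.7],"angular":[0,0,0],"fingers":0},{"delta_pos":[0,0,0],"angular":[0,0,0],"fingers":0}]'
python3 -c "
from h import *
go([.6352,-.0591,.044],np.radians(2.5))"
```

```text
clock: 13.07
tcp_pos: [0.6333, -0.0589, 0.1192]
eef_rot: [0.695, 0.719, 0.001, 0.0]
ft_force: [-1.9, 0.5, -1.3]
opening: 0.997
cm [-0.0299  0.18    7.517 ] tcp [ 0.6333 -0.0589  0.1192] q [-0.1118  0.5462  1.6642  0.0009  0.9294 -0.1468]
tilt fix [ 0.0019 -0.0004  0.    ]
jaw deg 1.9740531096821732
turn z -0.009179504926671633
```

```bash
python3 -m inch '[{"delta_pos":[-0.03,0.18,2.4],"angular":[0,0,0],"fingers":0},{"delta_pos":[0,0,2.5],"angular":[0,0,0],"fingers":0},{"delta_pos":[0,0,2.0],"angular":[0,0,0],"fingers":0}]'
python3 -c "
from h import *
go([.6352,-.0591,.044],np.radians(2.5))"
```

```text
clock: 13.32
tcp_pos: [0.6363, -0.0593, 0.0514]
eef_rot: [0.697, 0.717, 0.002, 0.002]
ft_force: [0.2, 0.1, -0.3]
opening: 1.0
cm [ 0.028  -0.1172  0.7386] tcp [ 0.6363 -0.0593  0.0514] q [-0.112   0.6427  1.6839  0.0012  0.8096 -0.1418]
tilt fix [ 0.0055 -0.0001  0.    ]
jaw deg 1.658472629793329
turn z -0.01468742335575568
```

```bash
python3 -m inch '[{"delta_pos":[0.03,-0.12,0.4],"angular":[0.005,0,0],"fingers":0},{"delta_pos":[0,0,0.2],"angular":[0,0,0],"fingers":0.1},{"delta_pos":[0,0,0.06],"angular":[0,0,0],"fingers":1},{"delta_pos":[0,0,0.06],"angular":[0,0,0],"fingers":1},{"delta_pos":[0,0,0.06],"angular":[0,0,0],"fingers":1},{"delta_pos":[0,0,0],"angular":[0,0,0],"fingers":1}]' 40
python3 -m inch '[{"delta_pos":[0,0,-1],"angular":[0,0,0],"fingers":1},{"delta_pos":[0,0,-1.5],"angular":[0,0,0],"fingers":1},{"delta_pos":[0,0,-1.5],"angular":[0,0,0],"fingers":1},{"delta_pos":[0,0,-1],"angular":[0,0,0],"fingers":1},{"delta_pos":[0,0,0],"angular":[0,0,0],"fingers":1},{"delta_pos":[0,0,0],"angular":[0,0,0],"fingers":1}]'
for i in 1 2 3 4 5 6; do python3 -m inch '[{"delta_pos":[0,0,0],"angular":[0,0,0],"fingers":1}]' | grep -E "ft|tcp"; done
python3 -c "
from h import *
s=r.state();print(s['effort'],s['opening'],s['wrist_torque'])"
```

```text
clock: 13.82
tcp_pos: [0.6339, -0.059, 0.0438]
eef_rot: [0.698, 0.716, -0.001, -0.001]
ft_force: [-0.8, -0.7, -2.3]
opening: 0.756
clock: 14.32
tcp_pos: [0.6338, -0.0591, 0.1002]
eef_rot: [0.699, 0.716, -0.0, -0.001]
ft_force: [1.2, 0.1, -3.0]
opening: 0.754
tcp_pos: [0.6339, -0.0591, 0.1006]
ft_force: [-0.2, 0.1, -3.0]
tcp_pos: [0.6336, -0.059, 0.1003]
ft_force: [0.6, -0.4, -2.9]
tcp_pos: [0.6333, -0.059, 0.0997]
ft_force: [0.4, -0.3, -1.6]
tcp_pos: [0.6328, -0.059, 0.099]
ft_force: [-0.8, -0.1, -3.3]
tcp_pos: [0.6324, -0.0589, 0.0984]
ft_force: [0.4, -0.2, -2.8]
tcp_pos: [0.6321, -0.0589, 0.0978]
ft_force: [-0.0, -0.3, -3.1]
[  0.0008 -61.7969 -24.436   -0.0004   0.0254   0.    ] 0.7553994507585265 [ 0.0239  0.0105 -0.0152]
```

Mean vertical forces are P1 −2.8 N, P2 −1.7 N, P3 −1.0 N and about −0.2 N unloaded, so P1 is the heaviest by about 1.1 N. I raise it well up.

```bash
python3 -m inch '[{"delta_pos":[0,0,-1.5],"angular":[0,0,0],"fingers":1},{"delta_pos":[0,0,-2],"angular":[0,0,0],"fingers":1},{"delta_pos":[0,0,-2],"angular":[0,0,0],"fingers":1},{"delta_pos":[0,0,-2],"angular":[0,0,0],"fingers":1},{"delta_pos":[0,0,-1.5],"angular":[0,0,0],"fingers":1},{"delta_pos":[0,0,-0.5],"angular":[0,0,0],"fingers":1},{"delta_pos":[0,0,0],"angular":[0,0,0],"fingers":1},{"delta_pos":[0,0,0],"angular":[0,0,0],"fingers":1},{"delta_pos":[0,0,0],"angular":[0,0,0],"fingers":1},{"delta_pos":[0,0,0],"angular":[0,0,0],"fingers":1}]'
python3 - <<'E'
from h import *
import cv2
i=viewer.get_image('scene')[90:250,180:392]
cv2.imwrite('pics/s7.png',cv2.convertScaleAbs(cv2.resize(i,None,fx=3.7,fy=3.7,interpolation=cv2.INTER_CUBIC),alpha=1.6))
s=r.state();print(s['qvel'],s['tcp_pos'],s['ft_force'],s['opening'])
E
```

```text
clock: 15.65
tcp_pos: [0.6289, -0.0586, 0.1899]
eef_rot: [0.699, 0.715, -0.005, -0.007]
ft_force: [0.7, -0.5, -3.3]
opening: 0.756
[0.0007 0.0013 0.0006 0.0007 0.0027 0.0013] [ 0.6287 -0.0585  0.1896] [ 0.1437 -0.2289 -2.8069] 0.7538300159983548
```

View pics/s7.png

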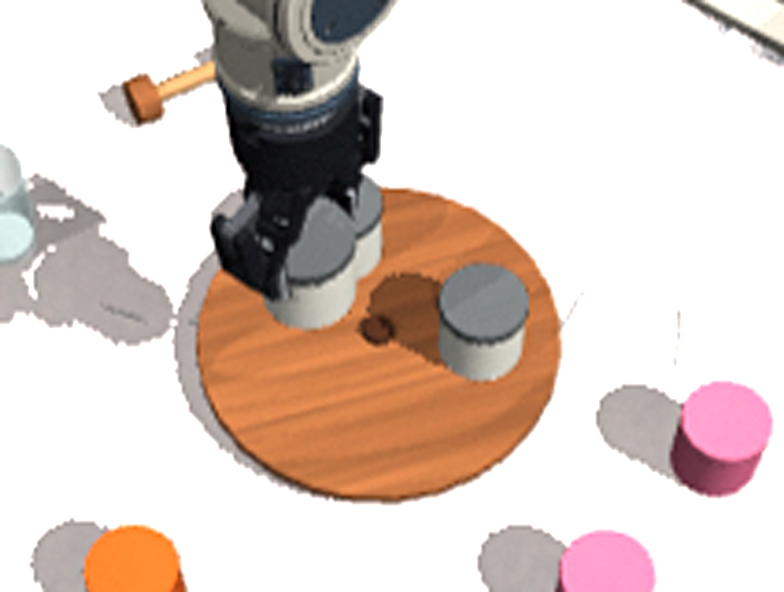

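The heaviest pot is held upright in the air, with its lid at about (318,240). The other two stand upright on the turntable at (483,320) and (362,225, partly hidden), and the arm is still.

```bash
python3 -c "
from h import *
print(r.sign_off())"
```

```text
the job is handed in; nothing more can be done
None
```

I lifted all three pots, found the heaviest, and handed the job in with it held upright in the air. No verdict was reported. It took about 16 s of the 72 s allowed, and I viewed 8 pictures.

**Weighing:** the mean vertical force was −1.7 N for the pot that started on the left, −1.0 N for the right one and −2.8 N for the far one. With nothing in the fingers it read about −0.2 N. Single readings scattered by about 0.5 N, but the far pot is heaviest by about 1.1 N, which fits the 90 g minimum.

**Last checks:** the final state and picture showed these:
- **Held pot:** it was upright with its middle about 0.20 m up, above the 0.157 m required. The joints were nearly still and the force steady at about −2.8 N.
- **Other pots:** both were standing upright on the turntable, though one was partly hidden by the gripper. I put each of these two back with a controlled set-down.
- **Bystanders:** I never went near any of them, but the last picture shows only parts of the rattle and cup, so I did not recheck them all.

**What disagreed:**
- The measured heights came out about 5–6 mm below the ones given. I gripped using the given heights.
- The first set-down pressed with about 40 N through the fingers for a moment, so I did the second more gently (about 15 N).
- The tool drifted a few mm during pauses, which I corrected at each step.

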